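# Clamp the die block and press the splined punch home

### The arm

A 6-joint arm with a two-finger parallel gripper is mounted at the origin on the work surface. World frame = base frame: x ahead of the robot, y to its left, z up, the work surface at z = 0. Lengths are in m, angles in rad, forces in N, time in s.
With the tool pointing down it reaches from about 0.375 to 0.975 m from the base axis. Payload 3.8 kg.
Tool frame: the origin (TCP) lies midway between the tips of the shut fingers; the grasp point (between the pads) lies 19 mm behind it; z points along the fingers, y is the line along which they close (so a half turn about z gives the same grasp; the last joint's range is limited). The gripper opens to 88 mm and grips with 3 to 60 N. Pads are 18 mm wide; open, the fingers measure 123 mm over their backs; the gripper's body (75 mm by 187 mm) begins 45 mm behind the grasp point.
Start: joints at [-1.166, 0.264, 1.604, -0, 1.274, -0.037], TCP at [0.289, -0.61, 0.239] pointing down, gripper open.
Joint ranges: [-2.63, 2.63], [-0.94, 2.18], [0.31, 2.57], [-1.31, 4.45], [0, 2.66], [-2.55, 2.55]. Speed limits (rad/s): [2.57, 2.57, 3.14, 3.14, 3.14, 3.14].

### API

Orientations are given as a rotation vector (axis times angle).
In Python, from cell import manip, inverse_kinematics, cams, order gives the robot as it stands. Calls block until the motion is done:
- manip.move_pose(position, orientation): joint-space move of the TCP to a pose.
- manip.move_linear(position, rate=0.15, rot=None): straight line of the TCP; rot=None keeps the orientation; rate is the mean speed in m/s.
- manip.set_joints(angles): joint-space move.
- manip.set_gripper(opening, force=None): finger opening in m; force is the grip in N (None keeps the last); returns when the fingers have stopped.
- manip.dwell(seconds).
- inverse_kinematics(position, orientation): joint angles nearest the present ones, or None.
- manip.state(): the state.
- cams.capture(name): name is "scene" or "top" or "wrist"; returns a dict with "image" (400x640x3 uint8, blue, green, red), "z_map" (400x640 float32, m along the optical axis (not along the pixel's ray), 0 where there is no reading), "intrinsics" (3x3 intrinsics, pixels), "position" and "orientation" of the camera in the world; the wrist camera has in their place "T_tool_cam" (4x4, takes a point from camera to tool coordinates, whose origin is the TCP and whose axes are the flange's). Camera axes: x right, y down, z forward; pixel columns grow to the right and rows downward; lengths in m; the calibration is good to about 2 mm. A picture is of the moment at which its call begins: read the wrist's pose just before it.
A pose or a line that the arm cannot do raises manip.IKError and nothing moves.
- order.close_job(): hands the job in; it is judged then, once.
The state is a dict: "clock": time; "joint_pos": joint angles; "joint_velocities": joint speeds; "tau": joint torques, N m; "tool_pos": TCP position; "tcp_rot": TCP orientation; "contact_force": force on the tool from outside, world axes, zero at the start; "moment": the same for the moment, N m; "gripper_width": finger opening in m; "grasp_force": force on a finger pad.
Only numpy, scipy, OpenCV 4.12 (cv2) and the standard library are available. Lean on these libraries where they do the work, as an engineer would, in place of code of your own. Each camera call takes 0.05 s, during which the arm holds its last target. There are 200 camera calls.

### The job

The die block is loaded in the fixture: first swing the raised hold-down bar down flat over it, then take the punch with the hexagonal head and six splines from the tray, turn it until its splines mesh with the socket in the block, and slide it down against the ejector spring until its collar sits on the block. Leave the other two punches standing where they are. Finish while still gripping the punch and pressing it fully home, with the bar still down; do not let go.

Things in the scene. Friction and masses are not known exactly. Their poses are not given: they have to be found in the camera images.
- punch: The punch to fit, hexagonal head up, standing in the tray at any yaw; 0.26 kg. Origin: centre of underside, z up its axis. Upward in mm: pilot 27 across, z 0-8 (nose tapered to 21 over 4); six splines 6 wide, 42 across opposite ones, z 8-31, at 0, 60, 120.. deg from its x; collar 60 across, z 30-36; hexagonal head 34 across flats, z 36-76, flats facing as the splines do (0, 60.. deg).
- punch_square: Another punch in the tray, same size, with a SQUARE head (34 mm) and four splines: not to be used, leave it standing. Origin: centre of its underside; total height 76 mm.
- punch_round: Another punch in the tray, same size, with a ROUND head (36 mm across) and a plain shank: not to be used, leave it standing. Origin: centre of its underside; total height 76 mm.
- tray: Shallow blue open tray 220 x 270 mm (x, y), walls 22 mm high, floor 5 mm thick, fixed on the bench. The three punches stand in it, in any order. Origin: centre of its underside.
- fixture: Steel fixture fixed to the bench: base plate 225 x 175 mm, 15 thick, with a die block 110 mm in x, y from -55 to +75 mm, top at z = 75 mm. Origin: on the socket's axis at bench level; z up; yaw varies. Cheeks of the hold-down bar's hinge at x = 85, y = 56 mm reach z = 97 mm. Down, the bar lies over the block at y 49 to 63 mm, its top 15 mm above the block.
- socket (a point): Centre of the splined socket's mouth, atop the block, fixture's axes. Bore 45 mm across; six inward teeth leave 30 mm between tips. Gaps at 0, 60, 120.. deg from its x: meshes when the punch's yaw equals this yaw plus any multiple of 60 deg (play 5 deg, 1.5 mm). Punch underside below mouth: 8 mm unmeshed splines land on the teeth, 20 mm it meets the ejector, 30 mm collar seats on the block (home).
- ejector (a joint): Travel in m of the spring ejector, a brass disc in the socket: 0 = up (its top 20 mm below the mouth), 0.010 = pressed by a punch that is fully home. It pushes up with 4.5 N at 0, rising to 10.5 N at 0.010, so it lifts the punch again if it is not held down.
- clamp (a joint): Angle in rad of the hold-down bar: 0 = down, flat over the block; it starts raised, at 0.7 to 1.25. The hinge is stiff: the bar stays where it is left and 2 to 3 N at its end closes it.
- clamp_hinge (a point): Centre of the bar's hinge, 83 mm above the bench, with the fixture's axes. The hinge axis is this point's y. From here the bar runs 200 mm along the point's -x when down; raised by angle a it points along (-cos a, 0, sin a).
- clamp_tip (a point): Middle of the upper face of the bar's flat end paddle, 175 mm from the hinge along the bar and 7 mm above its middle line; paddle 50 mm long, 26 wide, 14 thick. z is the upper face's outward normal, x points along the bar to the hinge. To close the bar push this face towards its -z, along the arc about the hinge.
Mind the look-alikes: they are no part of the job. Leave any orange or turquoise look-alike of the punch alone.

How it is judged:
By the outcome, as a careful person would: the job done as asked, in the order asked, and still so for the second after the job is handed in, while the arm keeps its last pose, push and grip.
It also fails if it takes over 72 s, if anything falls off the work surface, if the arm or the gripper's body presses on something with over 40 N, if the wrist force passes 120 N, or if a joint passes its speed limit or range.

## Working session

There is one attempt and no reset: what is moved stays moved. The work goes in short steps, each a Python script; the robot and the scene stay as the last script left them, time stands still between calls to the robot, and variables do not carry over. Pictures are saved under pics/ and viewed, at most 10 in all, crops included, and the job is handed in when it is done.

```bash
ls; mkdir -p pics
cat > h.py <<'E'
import numpy as np, cv2, pickle
from scipy.spatial.transform import Rotation as R
def rm(o):
    o=np.array(o,float)
    if o.shape==(3,3): return o
    return R.from_rotvec(o).as_matrix() if o.size==3 else R.from_quat(o).as_matrix()
def snap(cams,manip,name):
    s=manip.state(); c=cams.capture(name)
    if name=='wrist':
        T=np.eye(4);T[:3,:3]=rm(s['tcp_rot']);T[:3,3]=s['tool_pos'];T=T@np.array(c['T_tool_cam'])
        c['P'],c['Rm']=T[:3,3],T[:3,:3]
    else: c['P'],c['Rm']=np.array(c['position']),rm(c['orientation'])
    return c
def cloud(c):
    z=c['z_map'];v,u=np.indices(z.shape);K=np.array(c['intrinsics'])
    p=np.stack([(u-K[0,2])/K[0,0]*z,(v-K[1,2])/K[1,1]*z,z],-1)
    w=p@c['Rm'].T+c['P']; w[z==0]=np.nan; return w
def ray(c,uv,h):
    K=np.array(c['intrinsics']);d=c['Rm']@np.linalg.solve(K,[uv[0],uv[1],1.])
    return c['P']+d*(h-c['P'][2])/d[2]
E
python3 - <<'E'
from h import *
from cell import manip,cams
s=manip.state();print({k:np.round(v,3) for k,v in s.items()})
for n in('scene','top'):
    c=snap(cams,manip,n);pickle.dump(c,open(n+'.pkl','wb'));cv2.imwrite(f'pics/{n}.png',c['image']);print(n,c['P'],np.round(c['Rm'],3),c['intrinsics'])
E
```

```text
pics
{'clock': np.float64(0.0), 'joint_pos': array([-1.166,  0.265,  1.605, -0.   ,  1.274, -0.037]), 'joint_velocities': array([ 0.001,  0.001,  0.001, -0.001,  0.002,  0.   ]), 'tau': array([-1.0000e-03, -5.0212e+01, -3.5688e+01,  7.3000e-02,  3.0000e-02,
       -0.0000e+00]), 'tool_pos': array([ 0.288, -0.61 ,  0.237]), 'tcp_rot': array([-3.063e+00, -6.880e-01,  1.000e-03]), 'contact_force': array([-0.381,  0.517,  0.485]), 'moment': array([-0.013,  0.015, -0.062]), 'grasp_force': np.float64(0.0), 'gripper_width': np.float64(0.088)}
scene [ 1.34666319 -0.46553863  0.67499654] [[ 0.44   0.492 -0.752]
 [ 0.898 -0.229  0.376]
 [ 0.013 -0.84  -0.542]] [[470.21429006   0.         317.02951369]
 [  0.         470.21429006 198.15342921]
 [  0.           0.           1.        ]]
top [ 0.3830851  -0.06354047  1.06801541] [[ 0.024 -0.99   0.14 ]
 [-1.    -0.025 -0.006]
 [ 0.009 -0.14  -0.99 ]] [[374.0590259    0.         324.24551782]
 [  0.         374.0590259  194.85823682]
 [  0.           0.           1.        ]]
```

View pics/scene.png

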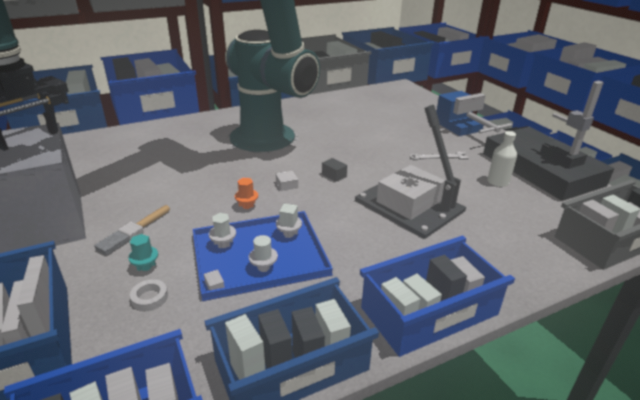

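View pics/top.png

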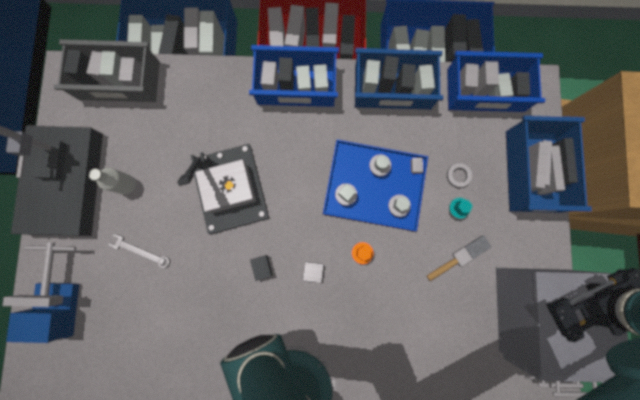

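Top view: the white punches in the tray are at (380,164), (346,194) and (400,205). The look-alikes, orange (362,253) and turquoise (460,208), are excluded. The block with its brass socket is at (228,184), and the raised bar's hinge is near (195,165). In the scene view, the punch at (289,220) looks square. Next I get rough positions and then take wrist looks.

Run:
```python
from h import *
from cell import manip,cams,inverse_kinematics as ik
c=pickle.load(open('top.pkl','rb'));w=cloud(c)
for n,uv in dict(a=(380,162),b=(346,192),c=(400,204)).items(): print(n,ray(c,uv,.08).round(3),w[uv[1],uv[0]].round(3))
print('sock',ray(c,(228,184),.06).round(3), 'bench',w[300,200].round(3))
tr=ray(c,(375,186),.05);fx=ray(c,(228,184),.075)
T=np.array(c['intrinsics'])
def look(p,name,h=.36):
    s=manip.state();Rt=rm(s['tcp_rot'])
    r=np.array([np.pi,0,0])
    manip.move_pose([p[0],p[1],h],r)
    k=snap(cams,manip,'wrist');pickle.dump(k,open(name+'.pkl','wb'));cv2.imwrite(f'pics/{name}.png',k['image'])
    print(name,manip.state()['clock'],k['P'].round(3),k['Rm'].round(2).tolist(),k['intrinsics'][0],np.array(k['T_tool_cam']).round(3).tolist())
print(ik([tr[0],tr[1],.36],[np.pi,0,0]),ik([fx[0]-.1,fx[1],.36],[np.pi,0,0]))
look(tr-[.07,0,0],'w_tray'); look(fx-[.1,0.0,0],'w_fix',.36)
```

```text
a [ 0.617 -0.218  0.08 ] [ 0.617 -0.218  0.079]
b [ 0.532 -0.127  0.08 ] [ 0.532 -0.127  0.079]
c [ 0.503 -0.272  0.08 ] [ 0.503 -0.271  0.082]
sock [0.549 0.194 0.06 ] bench [ 0.232  0.267 -0.002]
[-4.01877312e-01  5.91020531e-02  1.62006638e+00 -4.44089210e-16
  1.46242422e+00  1.16891901e+00] [ 3.50488229e-01 -1.54254498e-01  1.82421285e+00 -4.44089210e-16
  1.47163431e+00  1.92128456e+00]
w_tray 1.8417 [ 0.569 -0.211  0.506] [[0.0, -0.95, -0.32], [-1.0, -0.0, 0.0], [-0.0, 0.32, -0.95]] [332.46111335   0.         321.99186472] [[0.001, -0.948, -0.318, 0.084], [1.0, 0.001, -0.001, 0.001], [0.001, -0.318, 0.948, -0.147], [0.0, 0.0, 0.0, 1.0]]
w_fix 3.375 [0.531 0.188 0.507] [[-0.0, -0.95, -0.32], [-1.0, 0.0, 0.0], [-0.0, 0.32, -0.95]] [332.46111335   0.         321.99186472] [[0.001, -0.948, -0.318, 0.084], [1.0, 0.001, -0.001, 0.001], [0.001, -0.318, 0.948, -0.147], [0.0, 0.0, 0.0, 1.0]]
```

Run:
```python
from h import *
a=cv2.imread('pics/w_tray.png');b=cv2.imread('pics/w_fix.png')
cv2.imwrite('pics/two.png',np.hstack([a[:, 120:520],b[:,120:520]]))
```

```text
(no output)
```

View pics/two.png

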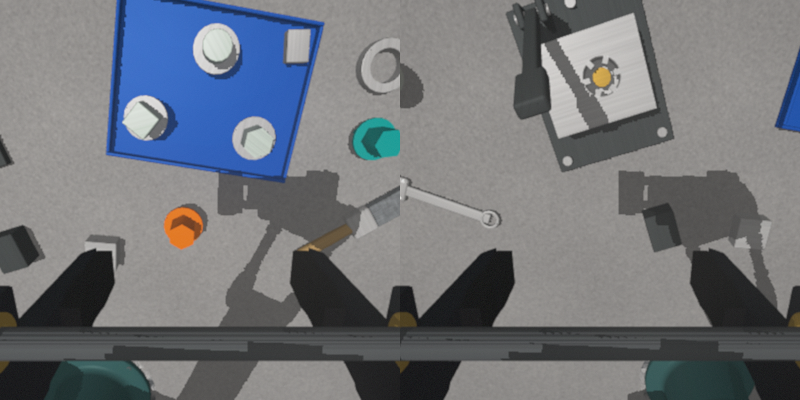

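Wrist looks: the hex punch is at crop (255,137), full frame (375,137). The square one is at (145,118) and the round one at (218,45). In the fixture crop the hinge is at (535,15), the raised paddle at (532,100) and the brass socket at (602,76). Next I measure the block, socket and bar.

Run:
```python
from h import *
c=pickle.load(open('w_fix.pkl','rb'));w=cloud(c);im=c['image'];hsv=cv2.cvtColor(im,cv2.COLOR_BGR2HSV)
roi=np.zeros(im.shape[:2],np.uint8);roi[0:180,230:410]=1
m=((abs(w[...,2]-.075)<.006)&(roi>0)).astype(np.uint8)
m=cv2.morphologyEx(m,cv2.MORPH_OPEN,np.ones((3,3)));n,l,st,_=cv2.connectedComponentsWithStats(m);i=1+st[1:,4].argmax()
cn=max(cv2.findContours((l==i).astype(np.uint8),0,1)[0],key=cv2.contourArea)
P=np.array([ray(c,q[0],.075)[:2] for q in cn]).astype(np.float32)
r=cv2.minAreaRect(P*1000);print('rect mm',r,'z',np.nanmedian(w[l==i][:,2]))
b=cv2.inRange(hsv,(12,110,80),(35,255,255))*roi;ys,xs=np.nonzero(b);print('brass px',xs.mean(),ys.mean(),len(xs),ray(c,(xs.mean(),ys.mean()),.055).round(4), np.nanmedian(w[ys,xs,2]))
# yaw by edge lines: fit cv2 approx
print('poly',[ray(c,q[0],.075)[:2].round(4).tolist() for q in cv2.approxPolyDP(cv2.convexHull(cn),4,True)])
yaw=np.deg2rad(min([r[2],r[2]-90],key=lambda t:abs(t-14)));print('yaw',yaw)
B=(w[...,2]>.10)&(w[...,2]<.3)&(roi>0);
f=np.array([np.cos(yaw),np.sin(yaw)]);q=w[B];o=ray(c,(xs.mean(),ys.mean()),.055)[:2]
x=(q[:,:2]-o)@f;y=(q[:,:2]-o)@[-f[1],f[0]];print('bar y',np.percentile(y,[2,50,98]).round(3),'x',np.percentile(x,[2,98]).round(3),'z',np.percentile(q[:,2],[2,98]).round(3))
a=np.arctan2(q[:,2]-.083,.085-x);rr=np.hypot(q[:,2]-.083,.085-x);
for lo,hi in((.05,.1),(.1,.14),(.14,.19),(.19,.22)):
    k=(rr>lo)&(rr<hi);print(lo,k.sum(),np.percentile(a[k],[10,50,90]).round(3) if k.sum() else'', rr.max())
c=pickle.load(open('w_tray.pkl','rb'));w=cloud(c)
m=(w[...,2]>.072)&(w[...,2]<.09);m[:, :340]=0;m[:,410:]=0;m[:100]=0;m[170:]=0
cn=max(cv2.findContours(m.astype(np.uint8),0,1)[0],key=cv2.contourArea)
P=np.array([ray(c,q[0],.081)[:2] for q in cn]).astype(np.float32)*1000;mm=cv2.moments(P);print('hex',mm['m10']/mm['m00'],mm['m01']/mm['m00'],mm['m00'],'exp area',34**2*.866, cv2.minAreaRect(P))
```

```text
rect mm ((544.8552856445312, 199.2556915283203), (110.03919219970703, 130.02182006835938), 16.911048889160156) z 0.07542339547195298
brass px 321.38827838827837 76.8974358974359 273 [0.5472 0.1891 0.055 ] 0.05537284258133224
poly [[0.6153, 0.1538], [0.5112, 0.1221], [0.4754, 0.2461], [0.5829, 0.2604]]
yaw 0.29515348308157435
bar y [0.043 0.054 0.067] x [-0.017  0.077] z [0.109 0.26 ]
0.05 338 [1.068 1.149 1.191] 0.20204135173919915
0.1 358 [1.076 1.116 1.129] 0.20204135173919915
0.14 905 [1.088 1.101 1.107] 0.20204135173919915
0.19 812 [1.043 1.077 1.096] 0.20204135173919915
hex 507.14161607143313 -280.457267750788 989.3683180990629 exp area 1001.096 ((507.3046875, -280.2686767578125), (39.55769348144531, 33.955326080322266), 49.35807418823242)
```

```bash
cat >> h.py <<'E'
PSI=np.deg2rad(16.91);S=np.array([.5476,.1895,.075])
FX=np.array([np.cos(PSI),np.sin(PSI),0]);FY=np.array([-np.sin(PSI),np.cos(PSI),0])
def tool(yaw): return (R.from_euler('z',yaw)*R.from_rotvec([np.pi,0,0])).as_rotvec()
E
python3 - <<'E'
from h import *
from cell import manip,cams,inverse_kinematics as ik
H=S+.085*FX+.056*FY;H[2]=.083
def T(a,r=.172,off=0,press=0):
    n=np.sin(a)*FX+np.array([0,0,np.cos(a)])
    return H+r*(-np.cos(a)*FX+[0,0,np.sin(a)])+(.007-press)*n+(.009+off)*FX
p=T(1.1,off=.045);p[2]+=.10
c=[(t,ik(p,tool(t))) for t in (PSI,PSI+np.pi,PSI-np.pi)]
c=[x for x in c if x[1] is not None];t,j=min(c,key=lambda x:abs(x[1][5]));print(t,j)
manip.set_gripper(0.0,20)
manip.move_pose(p,tool(t)); manip.move_linear(T(1.1,off=.045),.15)
print('down',manip.state()['contact_force'].round(1))
for a in np.linspace(1.15,0,12):
    manip.move_linear(T(a,press=.002),.12);s=manip.state();print(round(a,2),s['contact_force'].round(1),s['tool_pos'].round(3))
    if np.linalg.norm(s['contact_force'])>30: print('STOP');break
manip.move_linear(T(0,press=.005),.05);s=manip.state();print(s['contact_force'].round(1),s['tool_pos'].round(3),s['clock'])
E
```

```text
3.436727830102034 [ 0.3770279   0.17556464  1.52773673  0.          1.43829128 -1.4889036 ]
down [ 0.  -0.   1.3]
1.15 [-0.1  0.4 -0.8] [0.559 0.252 0.243]
1.05 [ 0.6  0.2 -0.1] [0.543 0.247 0.234]
0.94 [-0.6 -0.4  0.5] [0.528 0.242 0.225]
0.84 [-0.2 -0.4  0.4] [0.514 0.238 0.214]
0.73 [ 0.2 -0.3  0.1] [0.502 0.234 0.201]
0.63 [ 0.6 -0.1 -0.6] [0.491 0.231 0.188]
0.52 [ 0.1 -0.4 -0.6] [0.481 0.228 0.173]
0.42 [ 0.1  0.6 -0. ] [0.472 0.225 0.157]
0.31 [-0.7  0.6 -0. ] [0.466 0.223 0.14 ]
0.21 [-0.5  0.3  1. ] [0.461 0.222 0.123]
0.1 [ 0.3 -0.9  0. ] [0.458 0.221 0.106]
0.0 [0.5 0.8 6.2] [0.459 0.221 0.09 ]
[-8.2 -3.7 25.6] [0.459 0.221 0.09 ] 12.3833
```

Run:
```python
from h import *
from cell import manip,cams,inverse_kinematics as ik
s=manip.state();manip.move_linear(np.array(s['tool_pos'])+[0,0,.13],.2)
h=np.array([.5071,-.2803])
best=[]
for k in range(6):
    for o in(-1,0,1):
        t=np.deg2rad(19.36-90+60*k+360*o);a=ik([*h,.2],tool(t));b=ik([S[0],S[1],.2],tool(t+PSI-np.deg2rad(19.36)))
        if a is not None and b is not None: best.append((max(abs(a[5]),abs(b[5])),t,a[5],b[5]))
best.sort();print([np.round(b,2).tolist() for b in best[:8]])
t=best[0][1]
manip.set_gripper(.06,20)
manip.move_pose([*h,.2],tool(t))
c=snap(cams,manip,'wrist');pickle.dump(c,open('near.pkl','wb'));g=snap(cams,manip,'top');w=cloud(g)
loc=(w-S)@np.array([FX,FY,[0,0,1]]).T
m=(abs(loc[...,1]-.056)<.006)&(loc[...,0]>-.11)&(loc[...,0]<.07);print('bar z by x',[np.nanmedian(w[m&(abs(loc[...,0]-x)<.01)][:,2]).round(3) for x in(-.1,-.08,-.05,0,.05)])
w=cloud(c);mk=((w[...,2]>.076)&(w[...,2]<.086)&(np.hypot(w[...,0]-h[0],w[...,1]-h[1])<.035)).astype(np.uint8)
cn=max(cv2.findContours(mk,0,1)[0],key=cv2.contourArea)
P=np.array([ray(c,q[0],.081)[:2] for q in cn]).astype(np.float32)*1000;mm=cv2.moments(P);r=cv2.minAreaRect(P)
print('hex',mm['m10']/mm['m00'],mm['m01']/mm['m00'],mm['m00'],r,'t',np.rad2deg(t),manip.state()['clock'])
a=c['image'].copy();cv2.drawContours(a,[cn],-1,(0,0,255),1);cv2.imwrite('pics/near.png',np.hstack([a[60:360,170:470],g['image'][100:400,120:420]]))
```

```text
[[0.89, 1.91, -0.89, -0.0], [0.89, 8.19, -0.89, -0.0], [0.89, -4.37, -0.89, -0.0], [1.04, 7.14, 0.16, 1.04], [1.04, -5.42, 0.16, 1.04], [1.04, 0.86, 0.16, 1.04], [1.93, -3.33, -1.93, -1.05], [1.93, 2.96, -1.93, -1.05]]
bar z by x [np.float64(0.087), np.float64(0.088), np.float64(0.087), np.float64(0.09), np.float64(0.089)]
hex 505.1600100061678 -281.1064450204963 1001.9301037313417 ((505.3306579589844, -281.0650939941406), (33.79215621948242, 39.434844970703125), 18.162128448486328) t 109.36 16.1167
```

View pics/near.png

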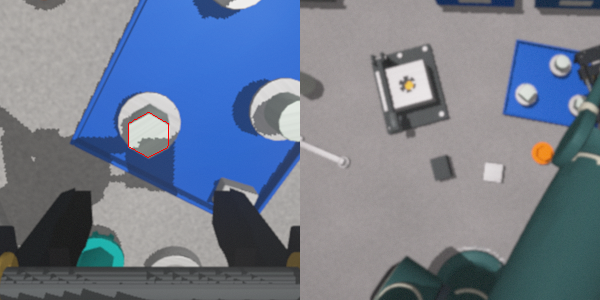

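The close crop shows a hexagonal head at (148,135) in the tray corner, and its area and 34 mm flats match. The top view shows the bar flat over the block, at z≈0.088. Now I grasp.

Run:
```python
from h import *
from cell import manip,cams
t=np.deg2rad(108.16);h=[.5052,-.2811]
manip.move_pose([*h,.13],tool(t));manip.move_linear([*h,.048],.1);print(manip.state()['contact_force'].round(1))
manip.set_gripper(.02,50);s=manip.state();print('grip',s['gripper_width'],s['grasp_force'],s['contact_force'].round(1))
manip.move_linear([*h,.21],.2);s=manip.state();print('lift',s['gripper_width'],s['grasp_force'],s['contact_force'].round(1))
t2=PSI+np.pi/2
manip.move_pose([S[0],S[1],.19],tool(t2));manip.dwell(.4)
c=snap(cams,manip,'wrist');pickle.dump(c,open('held.pkl','wb'));s=manip.state();print(s['tool_pos'].round(4),s['contact_force'].round(1),s['clock'],s['gripper_width'])
w=cloud(c);Tt=rm(s['tcp_rot']);L=(w-s['tool_pos'])@Tt  # tool coords
m=(np.abs(L[...,2]-.007)<.004)&(np.hypot(L[...,0],L[...,1])<.04)
print('collar-top tool pts',m.sum(),np.nanpercentile(L[m],[2,98],axis=0).round(4).tolist())
hsv=cv2.cvtColor(c['image'],cv2.COLOR_BGR2HSV);b=cv2.inRange(hsv,(12,110,80),(35,255,255));n,l,st,ce=cv2.connectedComponentsWithStats(b)
print([(st[i].tolist(),ray(c,ce[i],.055).round(4).tolist()) for i in range(1,n) if st[i,4]>30])
cv2.imwrite('pics/held.png',c['image'])
```

```text
[ 0.5 -0.3 -0. ]
grip 0.033694130784893014 49.979547299444675 [-0.3  0.2  2. ]
lift 0.03358777739114177 49.98122742399573 [-0.5  0.2 -2.8]
[0.5477 0.1892 0.19  ] [-0.   0.7 -1.8] 21.1083 0.033510535095711315
collar-top tool pts 3194 [[0.0058, -0.0255, 0.0043], [0.0287, 0.0259, 0.01]]
[([308, 177, 26, 24, 480], [0.5471, 0.1891, 0.055]), ([216, 313, 20, 64, 640], [0.4995, -0.0029, 0.055]), ([409, 313, 20, 64, 612], [0.696, 0.0565, 0.055]), ([94, 391, 21, 9, 124], [0.3878, -0.11, 0.055]), ([420, 393, 114, 7, 787], [0.7815, 0.0095, 0.055])]
```

View pics/held.png

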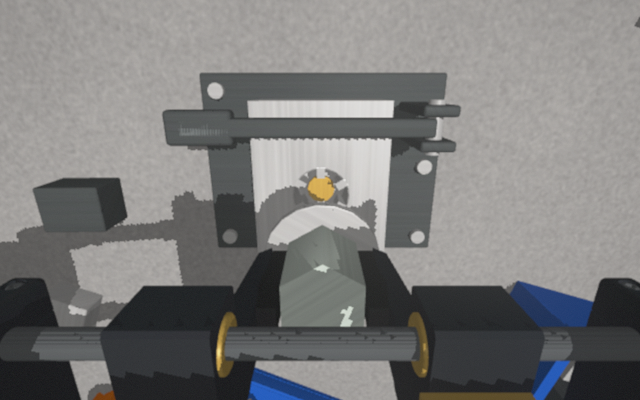

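The punch is gripped on its flats and centred in tool coordinates to about 1 mm. The socket sits at (321,188) as expected and the bar is down. Now I descend with force checks.

Run:
```python
from h import *
from cell import manip,cams
manip.move_linear([S[0],S[1],.125],.12)
z=.125
while z>.0875:
    z-=.0025;manip.move_linear([S[0],S[1],z],.03);s=manip.state();f=s['contact_force'];print(round(z,4),s['tool_pos'].round(4),f.round(1),s['moment'].round(2))
    if f[2]>14 and z>.092 or np.linalg.norm(f)>30: print('STOP');break
print(s['clock'],s['gripper_width'])
```

```text
0.1225 [0.5481 0.1897 0.1233] [ 0.3  0.3 -2.7] [-0.08 -0.1   0.02]
0.12 [0.5475 0.1895 0.12  ] [-0.2 -0.6 -2.3] [-0.04 -0.1  -0.03]
0.1175 [0.5474 0.1895 0.1172] [-0.4  0.2 -2.2] [ 0.02 -0.1   0.  ]
0.115 [0.5474 0.1895 0.1147] [-0.7  0.4 -2.4] [-0.02 -0.07 -0.03]
0.1125 [0.5474 0.1894 0.1122] [ 0.2  0.7 -2.4] [-0.01 -0.1  -0.03]
0.11 [0.5474 0.1894 0.1098] [ 0.   0.5 -3. ] [-0.03 -0.01 -0.02]
0.1075 [0.5474 0.1895 0.1073] [ 0.1 -0.6 -2.6] [ 0.01 -0.13 -0.01]
0.105 [0.5474 0.1895 0.1047] [ 0.1  0.5 -1.6] [-0.04 -0.13  0.03]
0.1025 [0.5474 0.1895 0.1022] [ 0.4  0.3 -2.3] [-0.02 -0.05  0.02]
0.1 [0.5474 0.1895 0.0998] [ 0.8  0.  -2.3] [-0.07 -0.05  0.01]
0.0975 [0.5481 0.1896 0.0981] [-0.2 -0.1  1.4] [-0.07  0.02 -0.03]
0.095 [0.5481 0.1896 0.0955] [-0.6  0.5  3.4] [-0.05 -0.03 -0.05]
0.0925 [0.548  0.1896 0.0929] [-0.8  0.1  4.4] [-0.04  0.05  0.02]
0.09 [0.548  0.1896 0.0905] [-1.2  0.3  5.9] [-0.04  0.09  0.04]
0.0875 [0.548  0.1897 0.0885] [-1.5 -1.   7.9] [-0.07  0.19  0.01]
25.55 0.03374554607824328
```

Meshed, and the spring is being compressed. I press on until the collar bears firmly.

Run:
```python
from h import *
from cell import manip,cams
z=.0875
while z>.078:
    z-=.001;manip.move_linear([S[0],S[1],z],.02);s=manip.state();f=s['contact_force'];print(round(z,4),s['tool_pos'].round(4),f.round(1))
    if f[2]>22: break
manip.dwell(1.0);s=manip.state();print(s['contact_force'].round(1),s['tool_pos'].round(4),s['gripper_width'],s['grasp_force'],s['clock'])
c=snap(cams,manip,'wrist');w=cloud(c);g=snap(cams,manip,'scene')
L=(w-s['tool_pos'])@rm(s['tcp_rot']);m=(np.hypot(L[...,0],L[...,1])>.021)&(np.hypot(L[...,0],L[...,1])<.029)&(abs(L[...,1])<.012)&(L[...,0]>0)
print('collar top z (want .081)',np.nanmedian(w[m][:,2]))
q=(w-S)@np.array([FX,FY,[0,0,1]]).T;m=(abs(q[...,0])<.05)&(abs(q[...,1]-.04)<.004);print('block top',np.nanmedian(w[m][:,2]))
m=(abs(q[...,1]-.056)<.005);print('bar',[np.nanmedian(w[m&(abs(q[...,0]-x)<.01)][:,2]).round(4) for x in(-.09,-.05,0,.04)])
cv2.imwrite('pics/fin.png',np.hstack([c['image'][50:350,170:470],g['image'][90:390,170:470]]))
```

```text
0.0865 [0.548  0.1897 0.0885] [-4.2 -1.  13.8]
0.0855 [0.5481 0.1896 0.0884] [-7.4 -2.  18.9]
0.0845 [0.5481 0.1896 0.0884] [-10.8  -3.1  23.9]
[-11.3  -3.5  25.2] [0.5481 0.1897 0.0884] 0.03359293259338527 49.969533048570156 27.3
collar top z (want .081) 0.16896714431554694
block top 0.07550097107436479
bar [np.float64(0.0903), np.float64(0.0905), np.float64(0.0905), np.float64(0.0905)]
```

View pics/fin.png

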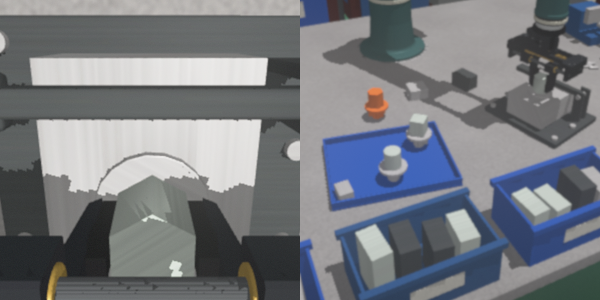

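The picture shows the collar lying on the block at crop (150,158), the bar flat at z 0.0905, and the other two punches standing in the tray. The tool stopped hard at z 0.0884 with 25 N, which is the home height. I hand it in.

```bash
python3 -c "
from cell import order;print(order.close_job())"
```

```text
the job is handed in; nothing more can be done
None
```

Job handed in at about 27 s on the robot's clock: the bar is down flat, the hex punch is meshed, seated and still gripped with about 25 N of downward press, and the other two punches are still standing in the tray.

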